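# Eject the bur block and trap it in the chute

### The arm

A 6-joint arm with a two-finger parallel gripper is mounted at the origin on a cart in front of the work surface, level with it; the furniture and walls round the work are solid. World frame = base frame: x ahead of the robot, y to its left, z up, the work surface at z = 0. Lengths are in m, angles in degrees, forces in N, time in s.
With the tool pointing down it reaches from about 0.25 to 0.725 m from the base axis. Payload 9.7 kg.
Tool frame: the origin (TCP) lies at the very end of the fingers, on their centre line; the grasp point (between the pads) lies grasp_offset behind it (grasp_offset is the distance from the TCP to the grasp point, in m); z points along the fingers, y is the line along which they close (so a half turn about z gives the same grasp; the last joint's range is limited). The gripper opens to 85 mm and grips with 20 to 120 N. Pads are 22 mm wide; open, the fingers measure 114 mm over their backs; the gripper's body (76 mm by 85 mm) begins 54 mm behind the grasp point. The pads swing forward as they close: fully open they stand 13 mm farther back than shut.
Start: joints at [-76.834, 4.979, 10.078, 95.1, 0, 90], TCP at [0.125, -0.536, 0.231] pointing down, gripper open.
Joint ranges: [-179.16, 179.16], [-48.56, 103.87], [-65.8, 70.77], [-126.05, 130.52], [-82.76, 87.17], [-180, 180]. Speed limits (degrees/s): [127.2, 127.2, 147.25, 180, 180, 180].

### API

Orientations are given as [roll, pitch, yaw] about the fixed x, y, z axes, in that order (R = Rz(yaw) Ry(pitch) Rx(roll)).
In Python, from workcell import get_obs, camera, calibration, job_done, recognise, cut_out, mark_of, grasp_offset gives the robot as it stands.
- The arm moves only by the tool servo_tool, never from a script. Its argument "moves" is a list of rows, each a list of 3 entries, a list of its own where there are three numbers: the turn, a rotation vector about the tool's x, y, z in degrees, then the shift along the tool's x, y, z in m, then the opening in per cent of the stroke, from 0 (shut) to 100 (fully open). In form: [[[ax, ay, az], [x, y, z], claw], ...]. A call has 1 to 12 rows; each row shifts and turns the commanded pose from where the row before left it, along the tool's axes as they then stand; what a row does not reach is not made up. A row lasts 1/10 s, in which the tool goes at most 50 mm and 8.59 degrees, less where a joint would pass 70% of its speed; a pose out of reach is approached as far as the arm can. A call is refused whole if a number of a shift passes 0.05 or a number of a turn 8.59, either way. A call with a gripper value outside its range is refused whole. The fingers move at their own pace and stop on an object; "force" is the grip in N (left out, the last holds). Time passes only in rows, so rows that do not move let the fingers close. It gives the time, the measured TCP pose, the force, the opening and the grip force at its end, in the units of the state.
- get_obs(): the state, without advancing time (a new reading comes with each control period).
- camera(name): name is "scene" or "top" or "wrist"; returns (picture, depth): 480x640x3 uint8, red, green, blue; 480x640 float32, m along the optical axis (not along the pixel's ray), 0 where there is no reading.
- calibration(name): a dict with "camera_matrix" (3x3 intrinsics, pixels), "R" (3x3) and "t" (3): a world point X has camera coordinates R X + t. Camera axes: x right, y down, z forward; pixel columns grow to the right and rows downward; lengths in m; the calibration is good to about 2 mm. A picture is of the moment at which its call begins: read the wrist's pose just before it. calibration takes no time and is no camera call; for the wrist camera it gives the pose at the moment of the call.
- job_done(): hands the job in; it is judged then, once.
Trained networks look in the newest picture that a camera, given by its name, has taken for a name from the list of things; names that differ only in an ending like _2 or _b are one class to them, and where a whole thing is asked for, a point or a joint stands for the part that bears it (a point fixed in the world has none). Each returns a list of dicts, best first, with "score" (0 to 1); they miss things now and then, are a little off and sometimes report something else, mostly with a low value. They report only what shows in the picture. A call takes as long as a camera call.
- recognise(name, camera): "xyz" ([x, y, z] in m, in the coordinates of the camera as it stood for that picture, good to about 4 mm: the middle of the surface that is visible of it).
- cut_out(name, camera): "mask" (480x640 bool, what is visible of it).
- mark_of(name, camera): "xyz" ([x, y, z] in m, in the coordinates of the camera as it stood for that picture, good to about 4 mm: a listed point, or the origin of a listed thing).
The state is a dict: "time": time; "q": joint angles; "qd": joint speeds; "joint_efforts": joint torques, N m; "ee_pos": TCP position; "tcp_rot": TCP orientation; "wrist_force": force on the tool from outside, world axes, zero at the start; "torque": the same for the moment, N m; "opening": finger opening in m; "grasp_force": force on a finger pad.
Only numpy, scipy, OpenCV 4.12 (cv2) and the standard library are available. Lean on these libraries where they do the work, as an engineer would, in place of code of your own. Each camera call takes 0.05 s, during which the arm holds its last target. There are 200 camera calls.

### The job

Eject the blue bur block from its stand: press the red button down with one fingertip, and have the other finger standing in the chute so that it stops the block as it slides, before it runs off the open low end. Finish while holding it like that: the button still pressed down and the block, clear of its pocket, lying still in the chute against the finger. Do not pinch or lift the block, and leave the other things on the worktop alone.

Things in the scene. Friction and masses are not known exactly. Their poses are not given: they have to be found in the camera images.
- stand: White fixed ejector stand, base 150 x 112 mm: a sloping metal chute and, beside it, a round pillar with a red push button. Origin: on the worktop below the catching point, which is on the chute's centre line, abreast of the button. x: level, toward the chute's high end; y: toward the button (its axis at x = 0, y = 56 mm); z up. Turned up to 0.45 rad either way.
- chute: The chute, tilted 25 degrees. Origin: lane floor at the catching point, 50 mm above the worktop; x UP the slope, z square to the floor. Lane floor from the open low end x = -35 mm to x = 58 mm, then a pocket 38 mm long, sunk 5 mm, and a back wall (top 100 mm above the worktop). Rails 35 mm apart inside, 4 mm thick, 12 mm high. Slippery: a freed block is off the low end in about 0.3 s.
- button_top (a point): Centre of the top face of the red button, 26 mm across; 67 mm above the worktop when up. It goes straight down 10 mm (then 57 mm above the worktop, 7 mm above the lane floor at the catching point). Its pillar is 36 mm across, top at 55 mm.
- eject_button (a joint): Travel of the red button in m: 0 up, 0.010 fully down. Spring-loaded: about 2.5 N to start, 7 N fully down; it comes back up when released. It raises a lifter under the block by the same amount, so that the block clears its pocket and slides off at about 5 to 6 mm.
- block_center (a point): Centre of the blue anodised aluminium bur block, 32 x 32 x 20 mm, about 80 g, with nine small dark holes on top. At the start it lies in the pocket at the high end of the chute (in the chute frame about x = 75, y = 0, z = 5 mm); lying on the lane its centre is at z = 10 mm. Axes as the block's, those of the chute while it lies in it.
- cast: Bystander: a beige plaster tooth cast, 58x64x28 mm, loose. Origin at the centre of its underside.
- dish: Bystander: a small octagonal glass dish, 31 mm wide, 26 mm tall, loose. Origin at the centre of its underside.
- syringe: Bystander: a slim resin syringe lying flat, 109x24x11 mm, loose. Origin at the centre of its underside.
- bottle_red: Bystander: a dark dropper bottle with a dark red cap, 26 mm across, 68 mm tall, loose. Origin at the centre of its underside.
- bottle_blue: Bystander: a white dropper bottle with a blue cap, 26 mm across, 68 mm tall, loose. Origin at the centre of its underside.
- pot: Bystander: a white round cotton-tip pot, 49 mm across, 82 mm tall, loose. Origin at the centre of its underside.
- gauze: Bystander: a teal gauze carton, 94x62x36 mm, loose. Origin at the centre of its underside.
- bur_block: The same blue bur block; this origin is the centre of its underside (see its centre point).

How it is judged:
By the outcome, as a careful person would: the job done as asked, in the order asked, and still so for the second after the job is handed in, while the arm keeps its last pose, push and grip.
It also fails if it takes over 32 s, if anything falls off the work surface, if the arm or the gripper's body presses on something with over 40 N, if the wrist force passes 120 N, or if a joint passes its speed limit or range.

## Working session

There is one attempt and no reset: what is moved stays moved. The work goes in short steps, Python scripts to look and compute and a tool call to move; the robot and the scene stay as the last step left them, time stands still between calls to the robot, and variables do not carry over. Pictures are saved under pics/ and viewed, at most 10 in all, crops included, and the job is handed in when it is done.

Besides the shell and the picture viewer there is one more tool, called after "Emit:" in YAML: its name, and indented under it one key for each argument. servo_tool: Moves the arm, as the interface text tells. Its arguments: {"type":"object","properties":{"moves":{"type":"array"},"force":{"type":"number"}},"required":["moves"]}

```bash
mkdir -p pics; cat > h.py <<'E'
import numpy as np, cv2
from workcell import *
def w(c,p,cal=None):
    k=cal or calibration(c); return np.array(k["R"]).T@(np.array(p)-np.array(k["t"]))
E
python3 - <<'E'
from h import *
print(get_obs(), grasp_offset)
ims=[]
for c in ("scene","top"):
    im,d=camera(c); ims.append(im)
    k=calibration(c)
    for n in ("stand","chute","button_top","block_center","cast","dish","syringe","bottle_red","bottle_blue","pot","gauze"):
        r=mark_of(n,c)
        print(c,n,[(np.round(w(c,q["xyz"],k),4).tolist(),round(q["score"],2)) for q in r[:2]])
    cv2.imwrite(f"pics/{c}.png",im[:,:,::-1])
E
```

```text
{'time': 0.0, 'q': array([-7.68340826e+01,  5.01143064e+00,  1.00324220e+01,  9.50998178e+01,
        4.14143935e-04,  8.99999230e+01]), 'qd': array([ 0.07642395,  0.08729894, -0.00200123, -0.10101316,  0.05640339,
       -0.0030791 ]), 'joint_efforts': array([-1.71438160e-04, -5.20384419e+01,  4.64808047e+01,  1.63295120e-02,
       -8.54031214e-05,  2.16636224e-06]), 'ee_pos': array([ 0.12522102, -0.53530564,  0.2305617 ]), 'tcp_rot': array([-1.79921173e+02, -4.14249521e-04,  1.31659938e+01]), 'wrist_force': array([ 0.20720929, -0.26566019, -0.15706723]), 'torque': array([-0.00276402,  0.07036406, -0.02914582]), 'grasp_force': 0.0, 'opening': 0.08505135626715288} 0.0187
scene stand [([0.5032, 0.0706, 0.0025], 0.63)]
scene chute [([0.5012, 0.0761, 0.0522], 0.93)]
scene button_top []
scene block_center [([0.5033, 0.073, 0.0019], 0.72), ([0.566, 0.0652, 0.0871], 0.54)]
scene cast [([0.3636, 0.2711, 0.0034], 0.86)]
scene dish [([0.4063, -0.1836, -0.001], 0.51)]
scene syringe []
scene bottle_red [([0.5025, -0.1812, -0.0006], 0.66), ([0.4045, -0.1826, -0.0008], 0.49)]
scene bottle_blue [([0.571, -0.1924, 0.0003], 0.44)]
scene pot [([0.4503, 0.3451, 0.0022], 0.61)]
scene gauze [([0.3636, 0.4323, 0.0006], 0.73)]
top stand [([0.5042, 0.0779, 0.0015], 0.85), ([0.3602, 0.2747, -0.0005], 0.24)]
top chute [([0.5026, 0.0762, 0.0518], 0.69)]
top button_top [([0.5143, 0.1316, 0.0598], 0.56)]
top block_center [([0.567, 0.0618, 0.0837], 0.64)]
top cast [([0.3621, 0.2766, -0.0034], 0.8), ([0.3465, -0.2592, 0.0012], 0.67)]
top dish [([0.5048, 0.0728, 0.0495], 0.74), ([0.4001, -0.1792, 0.0031], 0.69)]
top syringe [([0.3494, -0.2609, 0.0012], 0.78), ([0.5702, 0.0591, 0.0767], 0.34)]
top bottle_red [([0.4972, -0.1766, 0.0011], 0.51)]
top bottle_blue [([0.5674, -0.1938, -0.0009], 0.44)]
top pot [([0.4529, 0.3407, -0.0014], 0.86)]
top gauze [([0.3671, 0.4308, 0.0004], 0.63)]
```

View pics/scene.png

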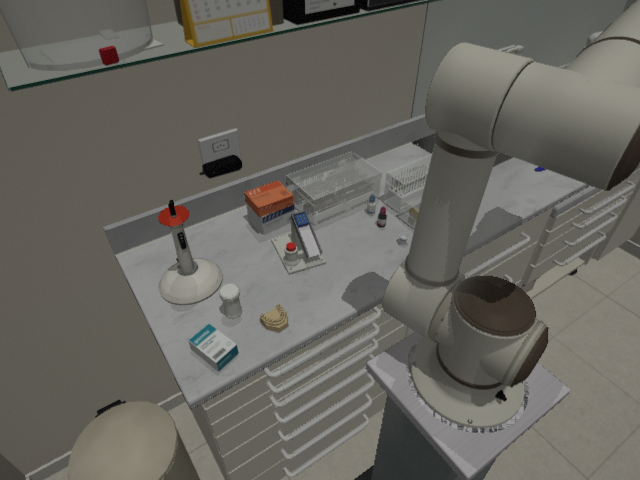

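View pics/top.png

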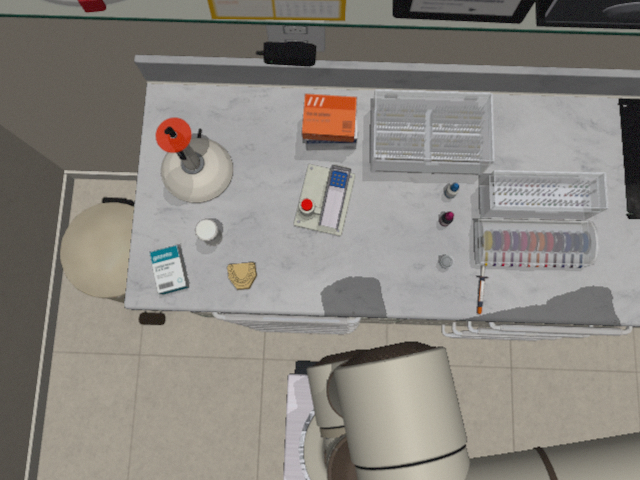

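```bash
python3 - <<'E'
from h import *
im,d=camera("top");k=calibration("top");K=np.array(k["camera_matrix"]);print(K,np.array(k["R"]).T@-np.array(k["t"]))
v,u=np.mgrid[:480,:640]
P=np.stack([(u-K[0,2])/K[0,0]*d,(v-K[1,2])/K[1,1]*d,d],-1)
W=(P-np.array(k["t"]))@np.array(k["R"])
reg=(np.abs(W[...,0]-.51)<.12)&(np.abs(W[...,1]-.09)<.1)&(d>0)
hsv=cv2.cvtColor(im,cv2.COLOR_RGB2HSV)
red=reg&((hsv[...,0]<8)|(hsv[...,0]>172))&(hsv[...,1]>120)
blue=reg&(abs(hsv[...,0].astype(int)-110)<15)&(hsv[...,1]>100)
for n,m in(("red",red),("blue",blue)):
    m=cv2.morphologyEx(m.astype(np.uint8),cv2.MORPH_OPEN,np.ones((3,3)))>0
    Q=W[m];print(n,m.sum(),Q.mean(0),np.median(Q,0),Q.min(0),Q.max(0), np.argwhere(m).mean(0))
    if len(Q)>5: print(cv2.minAreaRect((Q[:,:2]*1000).astype(np.float32)))
m=reg&(W[...,2]>.02); Q=W[m]; print(cv2.minAreaRect((Q[:,:2]*1000).astype(np.float32)))
m=reg&(W[...,2]>.004); Q=W[m]; print(cv2.minAreaRect((Q[:,:2]*1000).astype(np.float32)),Q[:,2].max())
E
```

```text
[[573.83887132   0.         320.89351896]
 [  0.         573.83887132 235.85777225]
 [  0.           0.           1.        ]] [0.19543214 0.0883637  1.27510617]
red 108 [0.5116946  0.1317765  0.06705287] [0.51153386 0.13222742 0.06731538] [0.50051974 0.12150093 0.05491203] [0.52484501 0.14326195 0.07280372] [204.43518519 306.32407407]
((512.5322875976562, 132.4571075439453), (24.233226776123047, 21.789154052734375), 2.7679855823516846)
blue 95 [0.56648531 0.06387876 0.09705715] [0.56654441 0.06341454 0.09722585] [0.55274992 0.04908615 0.07161762] [0.57910731 0.08007049 0.10499915] [177.07368421 338.62105263]
((566.2344970703125, 63.900787353515625), (31.0862979888916, 24.211320877075195), 83.79997253417969)
((562.14111328125, 71.98755645751953), (100.35716247558594, 192.64208984375), 63.82998275756836)
((509.8441162109375, 90.18082427978516), (199.23446655273438, 240.0263214111328), 89.74607849121094) 0.10610226682566103
```

The pictures agree with the networks. In the top view the red button is at about px (306,204) and the block at (339,177). The chute runs from (332,225) up to (340,170), so the stand yaw is about -10°. I'll move over it and refine with the wrist camera.

Emit:
servo_tool:
  moves:
    - [[0, 0, 0], [0.03, -0.031, 0], 100]
    - [[0, 0, 0], [0.03, -0.031, 0], 100]
    - [[0, 0, 0], [0.03, -0.031, 0], 100]
    - [[0, 0, 0], [0.03, -0.031, 0], 100]
    - [[0, 0, 0], [0.03, -0.031, 0], 100]
    - [[0, 0, 0], [0.03, -0.031, 0], 100]
    - [[0, 0, 0], [0.03, -0.031, 0], 100]
    - [[0, 0, 0], [0.03, -0.031, 0], 100]
    - [[0, 0, 0], [0.03, -0.031, 0], 80]
    - [[0, 0, 0], [0.03, -0.031, 0], 70]
    - [[0, 0, 0], [0.03, -0.031, 0], 60]
    - [[0, 0, 0], [0.03, -0.031, 0], 50]

```text
time: 2.45
ee_pos: [0.3917, -0.0896, 0.2316]
tcp_rot: [180.0, -0.1, 13.2]
wrist_force: [0.4, -0.5, -0.2]
opening: 0.0426
grasp_force: 0.0
```

Emit:
servo_tool:
  moves:
    - [[0, 0, 5], [0.025, -0.03, 0], 50]
    - [[0, 0, 5], [0.025, -0.03, 0], 50]
    - [[0, 0, 5], [0.02, -0.03, 0], 50]
    - [[0, 0, 5], [0.015, -0.025, 0], 50]
    - [[0, 0, 3], [0.01, -0.015, 0], 50]
    - [[0, 0, 0], [0, 0, 0], 50]
    - [[0, 0, 0], [0, 0, 0], 50]
    - [[0, 0, 0], [0, 0, 0], 50]

```text
time: 3.25
ee_pos: [0.4691, -0.0234, 0.2323]
tcp_rot: [-177.0, 0.2, -4.6]
wrist_force: [-0.8, -0.5, -0.1]
opening: 0.0431
grasp_force: 0.0
```

```bash
cat > look.py <<'E'
from h import *
import sys
o=get_obs();print(o["time"],o["ee_pos"],o["tcp_rot"],o["opening"],o["wrist_force"])
c="wrist";k=calibration(c);im,d=camera(c);cv2.imwrite(f"pics/{sys.argv[1]}.png",im[:,:,::-1])
K=np.array(k["camera_matrix"]);print(K[0,0],w(c,[0,0,0],k))
for n in ("stand","chute","button_top","block_center"):
    print(n,[(np.round(w(c,q["xyz"],k),4).tolist(),round(q["score"],2)) for q in mark_of(n,c)[:2]])
v,u=np.mgrid[:480,:640]
W=(np.stack([(u-K[0,2])/K[0,0]*d,(v-K[1,2])/K[1,1]*d,d],-1)-np.array(k["t"]))@np.array(k["R"])
np.savez("w.npz",W=W,d=d,im=im)
for n in("button_top","bur_block"):
    r=cut_out(n,c)
    if not r: continue
    m=cv2.erode(r[0]["mask"].astype(np.uint8),np.ones((5,5)))>0
    Q=W[m&(d>0)];print(n,r[0]["score"],len(Q),np.median(Q,0),Q.min(0),Q.max(0),cv2.minAreaRect((Q[:,:2]*1000).astype(np.float32)))
E
python3 look.py w1
```

```text
3.25 [ 0.46905729 -0.02341248  0.2322617 ] [-176.99448488    0.20485507   -4.62885491] 0.043052619592239265 [-0.75468029 -0.51874341 -0.11535501]
341.1357601876322 [ 0.54133373 -0.03667959  0.37378986]
stand [([0.4981, 0.074, 0.0015], 0.56)]
chute [([0.4983, 0.0777, 0.047], 0.89)]
button_top [([0.5103, 0.1327, 0.0698], 0.7)]
block_center [([0.5634, 0.0671, 0.0853], 0.85)]
button_top 0.65 487 [0.5118745  0.12795116 0.06625884] [0.50117136 0.1180563  0.05944621] [0.52223006 0.14121745 0.06878813] ((511.5095520019531, 129.44476318359375), (20.7337589263916, 22.851181030273438), 7.78195333480835)
bur_block 0.67 1627 [0.56389427 0.06190148 0.09512262] [0.54555757 0.0460663  0.08428366] [0.58187594 0.07988524 0.10245978] ((563.845458984375, 62.351829528808594), (30.285053253173828, 32.69664764404297), 78.84555053710938)
```

View pics/w1.png

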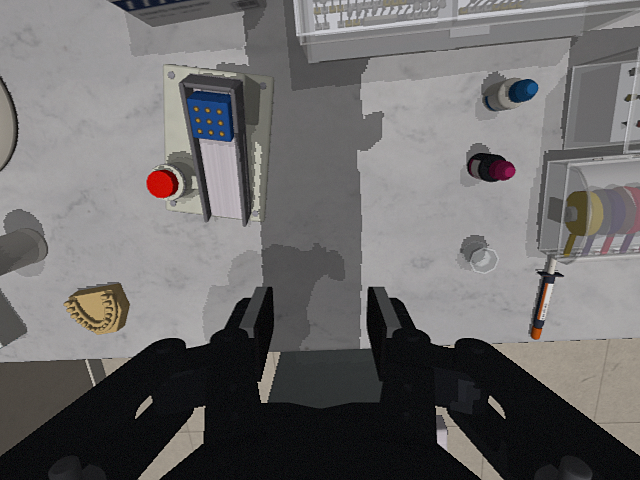

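The wrist view shows the button at px (163,183), the block at (211,116) and the lane from (205,140) to (230,222), which matches the earlier estimate. Before descending I'll check the 3° roll and what caused it.

```bash
python3 - <<'E'
from h import *
o=get_obs();print(o["time"],o["q"],o["qd"],o["ee_pos"],o["tcp_rot"])
# stand yaw from block's edges / lane whiteness
z=np.load("w.npz");W=z["W"];m=(np.abs(W[...,0]-.5)<.06)&(np.abs(W[...,1]-.08)<.07)
# rails: fit of tall pixels with plane z = .05+tan25*s ; brute-force yaw
B=np.array([.5117,.1305]);best=[]
Q=W[(np.abs(W[...,0]-.52)<.1)&(np.abs(W[...,1]-.09)<.08)&(W[...,2]>.03)]
for y in np.radians(np.arange(-16,-3,1)):
    ex=np.array([np.cos(y),np.sin(y)]);ey=np.array([-ex[1],ex[0]])
    C=B-.056*ey;s=(Q[:,:2]-C)@ex;t=(Q[:,:2]-C)@ey
    f=(abs(t)<.013)&(s>-.028)&(s<.04)
    r=Q[f,2]-(.05+np.tan(np.radians(25))*s[f]); 
    ra=Q[:,2]-(.05+np.tan(np.radians(25))*s)
    g=(ra>.006)&(ra<.018)&(s>-.03)&(s<.04)&(abs(t)<.03)
    print(round(np.degrees(y)),C.round(4),f.sum(),np.median(r).round(4),r.std().round(4),"rail t", [np.round([t[g&(a*t>0)].mean(),np.polyfit(s[g&(a*t>0)],t[g&(a*t>0)],1)[0]],4).tolist() for a in(1,-1)])
E
```

```text
3.6 [ -4.6406949   -5.7567175   -0.53963977  95.41416042   3.0169516
 179.94302982] [ 0.04556608  0.14789876 -0.00118661  0.02150795  0.06475856 -0.07632604] [ 0.46942849 -0.02305563  0.23220351] [-176.9828542     0.19408417   -4.58380336]
-16 [0.4963 0.0767] 1660 -0.0026 0.0007 rail t [[0.0197, 0.0849], [-0.019, 0.0827]]
-15 [0.4972 0.0764] 1699 -0.0021 0.0007 rail t [[0.0196, 0.0674], [-0.0192, 0.0663]]
-14 [0.4982 0.0762] 1728 -0.0017 0.0007 rail t [[0.0195, 0.0492], [-0.0193, 0.0498]]
-13 [0.4991 0.0759] 1750 -0.0012 0.0007 rail t [[0.0193, 0.0313], [-0.0194, 0.0321]]
-12 [0.5001 0.0757] 1771 -0.0007 0.0007 rail t [[0.0192, 0.0136], [-0.0196, 0.0139]]
-11 [0.501  0.0755] 1782 -0.0003 0.0007 rail t [[0.019, -0.0027], [-0.0197, -0.0038]]
-10 [0.502  0.0754] 1794 0.0002 0.0007 rail t [[0.0189, -0.0201], [-0.0199, -0.0208]]
-9 [0.5029 0.0752] 1807 0.0006 0.0007 rail t [[0.0187, -0.038], [-0.0201, -0.0386]]
-8 [0.5039 0.075 ] 1817 0.0011 0.0007 rail t [[0.0185, -0.055], [-0.0204, -0.0562]]
-7 [0.5049 0.0749] 1826 0.0015 0.0007 rail t [[0.0183, -0.072], [-0.0206, -0.0742]]
-6 [0.5058 0.0748] 1824 0.002 0.0007 rail t [[0.0181, -0.0901], [-0.0208, -0.091]]
-5 [0.5068 0.0747] 1813 0.0024 0.0012 rail t [[0.0178, -0.108], [-0.0211, -0.1036]]
-4 [0.5078 0.0746] 1827 0.0029 0.002 rail t [[0.0176, -0.1258], [-0.0215, -0.1251]]
```

The stand fit is sharp: yaw is -11.2°, the catching point is (0.501, 0.0755) and the button is (0.5115, 0.1303). Joint 6 is at its limit, so I'll use the equivalent half-turned grasp.

Emit:
servo_tool:
  moves:
    - [[0, 0, -8.5], [0, 0, 0], 50]
    - [[0, 0, -8.5], [0, 0, 0], 50]
    - [[0, 0, -8.5], [0, 0, 0], 50]
    - [[0, 0, -8.5], [0, 0, 0], 50]
    - [[0, 0, -8.5], [0, 0, 0], 50]
    - [[0, 0, -8.5], [0, 0, 0], 50]
    - [[0, 0, -8.5], [0, 0, 0], 50]
    - [[0, 0, -8.5], [0, 0, 0], 50]
    - [[0, 0, -8.5], [0, 0, 0], 50]
    - [[0, 0, -8.5], [0, 0, 0], 50]
    - [[0, 0, -8.5], [0, 0, 0], 50]
    - [[0, 0, -8.5], [0, 0, 0], 50]

```text
time: 4.8
ee_pos: [0.4695, -0.0231, 0.2321]
tcp_rot: [179.6, -3.0, 97.8]
wrist_force: [-0.2, -0.6, 0.2]
opening: 0.0424
grasp_force: 0.0
```

Emit:
servo_tool:
  moves:
    - [[0, 0, -8.5], [0, 0, 0], 50]
    - [[0, 0, -8.5], [0, 0, 0], 50]
    - [[0, 0, -8.5], [0, 0, 0], 50]
    - [[0, 0, -8.5], [0, 0, 0], 50]
    - [[0, 0, -8.5], [0, 0, 0], 50]
    - [[0, 0, -8.5], [0, 0, 0], 50]
    - [[0, 0, -8.5], [0, 0, 0], 50]
    - [[0, 0, -8.5], [0, 0, 0], 50]
    - [[0, 0, 0], [0, 0, 0], 50]
    - [[0, 0, 0], [0, 0, 0], 50]
    - [[0, 0, 0], [0, 0, 0], 50]

```text
time: 5.9
ee_pos: [0.4695, -0.0231, 0.2321]
tcp_rot: [177.1, -0.7, 165.2]
wrist_force: [0.3, 0.9, 0.7]
opening: 0.0428
grasp_force: 0.0
```

```bash
cat > plan.py <<'E'
from h import *
from scipy.spatial.transform import Rotation as R
o=get_obs();print(o["time"],o["q"],o["ee_pos"],o["tcp_rot"],o["wrist_force"],o["opening"])
y=np.radians(-11.2);ex=np.array([np.cos(y),np.sin(y)]);ey=np.array([-ex[1],ex[0]])
T=np.r_[(np.array([.5115,.1303])-.028*ey-.003*ex),.11]
r=R.from_euler("xyz",o["tcp_rot"],degrees=True);g=R.from_euler("xyz",[180,0,168.8],degrees=True)
print("target",T,"turn",(r.inv()*g).as_rotvec(degrees=True),"shift now",r.inv().apply(T-o["ee_pos"]),"shift after turn",g.inv().apply(T-o["ee_pos"]))
E
python3 plan.py
```

```text
5.9 [-4.64638063 -5.73120732 -0.53144316 95.41203069  3.01768838 10.13927706] [ 0.46952372 -0.02310646  0.2320677 ] [177.06667514  -0.739961   165.22769711] [0.32251144 0.91963563 0.69854638] 0.0428472179203971
target [0.50311857 0.10341596 0.11      ] turn [ 2.95540147 -0.64811794 -3.59041446] shift now [-0.00180037  0.12448889  0.12859369] shift after turn [-0.00838005  0.1306381   0.1220677 ]
```

Emit:
servo_tool:
  moves:
    - [[3, -0.6, -3.6], [0, 0, 0], 50]
    - [[0, 0, 0], [-0.002, 0.033, 0], 50]
    - [[0, 0, 0], [-0.002, 0.033, 0], 50]
    - [[0, 0, 0], [-0.002, 0.033, 0.02], 50]
    - [[0, 0, 0], [-0.002, 0.0315, 0.02], 50]
    - [[0, 0, 0], [0, 0, 0.03], 50]
    - [[0, 0, 0], [0, 0, 0.03], 50]
    - [[0, 0, 0], [0, 0, 0], 50]
    - [[0, 0, 0], [0, 0, 0], 50]

```text
time: 6.8
ee_pos: [0.502, 0.1033, 0.1326]
tcp_rot: [-179.9, -0.1, 168.9]
wrist_force: [0.2, 0.1, 0.4]
opening: 0.0428
grasp_force: 0.0
```

```bash
python3 plan.py; python3 look.py w2
```

```text
6.8 [ 1.16378800e+01 -8.98776758e-01 -6.88375952e+00  8.40932814e+01
 -2.18682850e-02  2.27180053e+01] [0.50204492 0.10328991 0.13255783] [-1.79949603e+02 -6.37467434e-02  1.68919862e+02] [0.23120303 0.10721904 0.36910061] 0.04282175312308622
target [0.50311857 0.10341596 0.11      ] turn [-0.05046364 -0.063694    0.11988962] shift now [-0.00105451  0.00034987  0.02255637] shift after turn [-0.00102872  0.00033219  0.02255783]
6.8 [0.50204492 0.10328991 0.13255783] [-1.79949603e+02 -6.37467434e-02  1.68919862e+02] 0.04282175312308622 [0.23120303 0.10721904 0.36910061]
341.1357601876322 [0.42895148 0.11772202 0.27460283]
stand [([0.5008, 0.075, 0.0027], 0.79), ([0.5625, -0.1919, -0.0035], 0.43)]
chute [([0.4986, 0.0789, 0.0497], 0.59)]
button_top [([0.5081, 0.1315, 0.07], 0.82), ([0.4972, 0.0777, 0.0503], 0.74)]
block_center [([0.5644, 0.0646, 0.0844], 0.87)]
button_top 0.78 1016 [0.50899087 0.13047798 0.06626557] [0.4982817  0.11927895 0.05834522] [0.52210114 0.14193667 0.0683576 ] ((510.137939453125, 130.81661987304688), (23.37838363647461, 22.019184112548828), 14.37851333618164)
bur_block 0.75 1811 [0.56104263 0.06896322 0.09453729] [0.5451124  0.05267641 0.08224686] [0.57609053 0.0817474  0.1017805 ] ((560.3265380859375, 67.29087829589844), (25.310304641723633, 28.59902572631836), 77.23529052734375)
```

View pics/w2.png

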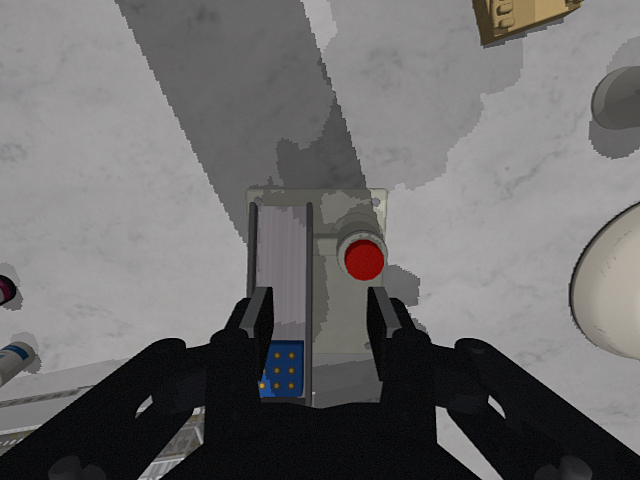

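The view shows the fingers at px (262,320) and (378,320), straddling the rail, with the lane centre at about column 283 and the button at (364,259). Next I'll measure the fingertips in the tool frame and refit the lane and button from this closer view.

```bash
python3 - <<'E'
from h import *
from scipy.spatial.transform import Rotation as R
o=get_obs();z=np.load("w.npz");W=z["W"];d=z["d"];r=R.from_euler("xyz",o["tcp_rot"],degrees=True)
T=r.inv().apply((W-o["ee_pos"]).reshape(-1,3)).reshape(W.shape)
for n,s in(("L",np.s_[280:350,205:300]),("R",np.s_[280:350,345:430])):
    Q=T[s].reshape(-1,3);dd=d[s].ravel();Q=Q[(dd>0)&(Q[:,2]<.03)&(Q[:,2]>-.035)&(abs(Q[:,0])<.03)]
    print(n,len(Q),Q.min(0).round(4),Q.max(0).round(4))
    zt=Q[:,2].max()
    for a in(0,.004,.008,.012,.02):
        S=Q[(Q[:,2]<zt-a)&(Q[:,2]>zt-a-.004)]
        if len(S):print(a,len(S),S[:,0].min().round(4),S[:,0].max().round(4),S[:,1].min().round(4),S[:,1].max().round(4))
y=np.radians(-11.2);ex=np.array([np.cos(y),np.sin(y)]);ey=np.array([-ex[1],ex[0]])
C=np.array([.501,.0755]);P=W[(d>0)]
P=P[(P[:,2]>.03)&(P[:,2]<.09)];s=(P[:,:2]-C)@ex;t=(P[:,:2]-C)@ey;ra=P[:,2]-.05-np.tan(np.radians(25))*s
f=(abs(t)<.01)&(s>-.028)&(s<.02);print("floor",f.sum(),np.median(ra[f]))
for a in(1,-1):
    g=(ra>.006)&(ra<.018)&(s>-.03)&(s<.03)&(a*t>.01)&(a*t<.026);print(a,g.sum(),t[g].mean(),np.polyfit(s[g],t[g],1))
E
```

```text
L 1584 [-0.0096 -0.0353 -0.035 ] [ 0.0135 -0.0213 -0.0002]
0 38 -0.0083 0.0117 -0.0218 -0.0215
0.004 119 -0.0096 0.013 -0.0342 -0.0214
0.008 172 -0.0091 0.0133 -0.035 -0.0215
0.012 203 -0.0089 0.0131 -0.0353 -0.0214
0.02 232 -0.0078 0.0133 -0.0351 -0.0214
R 1585 [-0.0099  0.0208 -0.035 ] [ 0.0134  0.0348 -0.0004]
0 46 -0.0088 0.0119 0.0209 0.0219
0.004 117 -0.0098 0.0129 0.0208 0.0329
0.008 177 -0.0095 0.0131 0.0209 0.0346
0.012 196 -0.0094 0.0131 0.0209 0.0348
0.02 229 -0.0073 0.0134 0.0208 0.0348
floor 2136 -0.00035759464557476653
1 598 0.019909284095966685 [0.00704267 0.01990601]
-1 624 -0.018632721352627845 [-0.0005902  -0.01863497]
```

The fingers sit about 28 mm off centre and the tips are at the TCP plane, so everything is aligned. Now I'll descend to just above the button.

Emit:
servo_tool:
  moves:
    - [[0, 0, 0], [0, 0, 0.02], 50]
    - [[0, 0, 0], [0, 0, 0.02], 50]
    - [[0, 0, 0], [0, 0, 0.015], 50]
    - [[0, 0, 0], [0, 0, 0.003], 50]
    - [[0, 0, 0], [0, 0, 0], 50]
    - [[0, 0, 0], [0, 0, 0], 50]

```text
time: 7.75
ee_pos: [0.5026, 0.1034, 0.0749]
tcp_rot: [-180.0, 0.0, 169.0]
wrist_force: [1.2, -0.7, -0.2]
opening: 0.0427
grasp_force: 0.0
```

Emit:
servo_tool:
  moves:
    - [[0, 0, 0], [0, 0, 0.003], 50]
    - [[0, 0, 0], [0, 0, 0.003], 50]
    - [[0, 0, 0], [0, 0, 0.003], 50]
    - [[0, 0, 0], [0, 0, 0.003], 50]
    - [[0, 0, 0], [0, 0, 0.003], 50]
    - [[0, 0, 0], [0, 0, 0.002], 50]
    - [[0, 0, 0], [0, 0, 0], 50]
    - [[0, 0, 0], [0, 0, 0], 50]

```text
time: 8.55
ee_pos: [0.5023, 0.1034, 0.0573]
tcp_rot: [-180.0, -0.0, 169.0]
wrist_force: [-2.0, -1.0, 5.8]
opening: 0.0428
grasp_force: 3.0
```

```bash
python3 plan.py; python3 look.py w3
```

```text
8.55 [ 1.16415043e+01  1.90224340e-01 -1.41482264e+01  7.56799127e+01
 -1.43392424e-02  2.26410187e+01] [0.50230155 0.10341412 0.05729276] [-1.79979697e+02 -1.14282978e-02  1.69000486e+02] [-2.04783713 -0.98834307  5.79595256] 0.04275980860898528
target [0.50311857 0.10341596 0.11      ] turn [-0.02032329 -0.01139276  0.20048794] shift now [-0.00079115  0.00013901 -0.05270745] shift after turn [-0.00080111  0.00016049 -0.05270724]
8.55 [0.50230155 0.10341412 0.05729276] [-1.79979697e+02 -1.14282978e-02  1.69000486e+02] 0.04275980860898528 [-2.04783713 -0.98834307  5.79595256]
341.1357601876322 [0.42906145 0.11768477 0.19929804]
stand [([0.4995, 0.0741, 0.0024], 0.91)]
chute [([0.4989, 0.08, 0.0488], 0.65)]
button_top []
block_center [([0.5254, 0.0751, 0.0693], 0.74)]
button_top 0.57 258 [0.5050525  0.12205126 0.05845416] [0.49905852 0.11916004 0.0556986 ] [0.51721884 0.14017779 0.06023738] ((505.49407958984375, 127.37565612792969), (12.628559112548828, 22.909175872802734), 34.82461929321289)
bur_block 0.9 1558 [0.51892475 0.08308803 0.0791809 ] [0.50838526 0.0742387  0.06388305] [0.53002017 0.09025303 0.08473514] ((518.6004028320312, 82.02999114990234), (12.918428421020508, 20.792816162109375), 76.69669342041016)
```

View pics/w3.png

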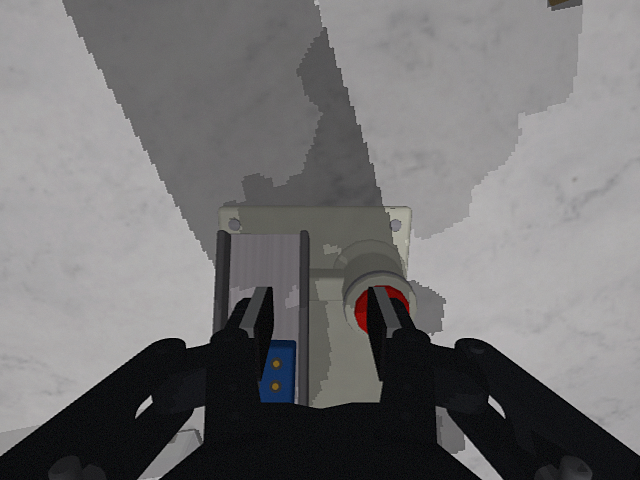

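The block has slid down and rests against the left finger: its front edge is at row 340, columns 265–295, with its centre at (0.525, 0.075, 0.069). The button is nearly down, so I'll add a little push to seat it firmly.

Emit:
servo_tool:
  moves:
    - [[0, 0, 0], [0, 0, 0.001], 50]
    - [[0, 0, 0], [0, 0, 0.001], 50]
    - [[0, 0, 0], [0, 0, 0], 50]
    - [[0, 0, 0], [0, 0, 0], 50]
    - [[0, 0, 0], [0, 0, 0], 50]

```text
time: 9.4
ee_pos: [0.5023, 0.1034, 0.0555]
tcp_rot: [-180.0, -0.0, 169.0]
wrist_force: [-1.7, -0.8, 5.8]
opening: 0.0427
grasp_force: 3.4
```

```bash
python3 - <<'E'
from h import *
for i in range(3):
    k=calibration("wrist");camera("wrist");o=get_obs();print(o["time"],o["ee_pos"],o["wrist_force"],[w("wrist",q["xyz"],k).round(4) for q in mark_of("block_center","wrist")[:1]])
E
```

```text
9.45 [0.50233662 0.1034176  0.05546406] [-1.54548786 -0.44224197  5.90284624] [array([0.5223, 0.0735, 0.0692])]
9.55 [0.50233379 0.10339143 0.05548646] [-1.21729859  0.14478292  6.26855557] [array([0.5246, 0.0742, 0.0683])]
9.65 [0.50237401 0.10343445 0.05550097] [-1.39955954 -0.73564569  5.941578  ] [array([0.5257, 0.0747, 0.0719])]
```

It isn't bottomed yet, because the tips stand slightly behind the TCP. I'll press until the force rises past 7 N.

Emit:
servo_tool:
  moves:
    - [[0, 0, 0], [0, 0, 0.001], 50]
    - [[0, 0, 0], [0, 0, 0.001], 50]
    - [[0, 0, 0], [0, 0, 0], 50]
    - [[0, 0, 0], [0, 0, 0], 50]

```text
time: 10.1
ee_pos: [0.5025, 0.1035, 0.0549]
tcp_rot: [180.0, 0.1, 169.0]
wrist_force: [-5.8, -1.7, 17.2]
opening: 0.0424
grasp_force: 9.1
```

The force jumped to 17 N, so the button is bottomed. I'll do a final check that everything is still.

```bash
python3 - <<'E'
from h import *
for i in range(4):
    k=calibration("wrist");im,d=camera("wrist");o=get_obs();print(o["time"],o["ee_pos"].round(4),o["wrist_force"].round(1),[w("wrist",q["xyz"],k).round(4) for q in mark_of("block_center","wrist")[:1]])
cv2.imwrite("pics/w4.png",im[:,:,::-1])
E
```

```text
10.15 [0.5024 0.1035 0.0548] [-6.1 -1.8 17.2] [array([0.5221, 0.0721, 0.072 ])]
10.25 [0.5024 0.1035 0.0549] [-6.3 -2.3 18.1] [array([0.5233, 0.072 , 0.0732])]
10.35 [0.5025 0.1035 0.0549] [-6.9 -2.2 17.7] [array([0.5244, 0.0721, 0.0702])]
10.45 [0.5025 0.1035 0.0549] [-7.1 -1.3 17.4] [array([0.5241, 0.0766, 0.0716])]
```

View pics/w4.png

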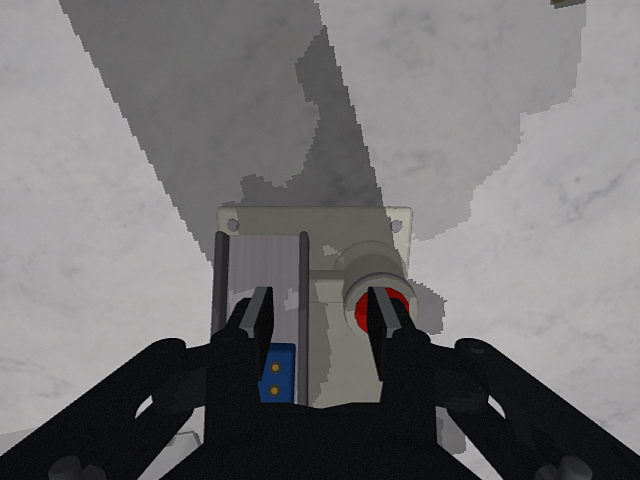

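The sideways force of -7 N might mean the chute finger is touching the lane floor. The wrist moment will tell.

```bash
python3 - <<'E'
from h import *
from scipy.spatial.transform import Rotation as R
o=get_obs();r=R.from_euler("xyz",o["tcp_rot"],degrees=True)
print(o["time"],"tool F",r.inv().apply(o["wrist_force"]),"tool M",r.inv().apply(o["torque"]),o["torque"],o["joint_efforts"])
E
```

```text
10.5 tool F [  5.26807494  -2.62572291 -18.30553715] tool M [ 0.13900856  1.23892113 -0.10747323] [0.09960401 1.24268637 0.10774536] [  0.0652978  -37.98639894  40.61302185  -2.68662862  -0.28928747
   0.12386207]
```

The moment puts both the vertical and the sideways load at the button finger (y ≈ +20 mm). So the button is bottomed and the chute finger is free of the floor, and I'm handing in.

```bash
python3 -c "
from workcell import *
print(job_done())"
```

```text
the job is handed in; nothing more can be done
None
```

I handed the job in at about 10.5 s: the red button is held fully down at about 17 N, and the block lies still in the chute against the other finger, clear of its pocket.

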